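Mesh the grating disc onto the cutter's drive and hold it down

ROBOT

A 6-joint arm with a two-finger parallel gripper is mounted at the origin on the work surface. World frame = base frame: x ahead of the robot, y to its left, z up, the work surface at z = 0. Lengths are in m, angles in rad, forces in N, time in s.
With the tool pointing down it reaches from about 0.35 to 0.925 m from the base axis. Payload 6.4 kg.
Tool frame: the origin (TCP) lies midway between the tips of the shut fingers; the grasp point (between the pads) lies 19 mm behind it; z points along the fingers, y is the line along which they close (so a half turn about z gives the same grasp; the last joint's range is limited). The gripper opens to 94 mm and grips with 3 to 60 N. Pads are 16 mm wide; open, the fingers measure 119 mm over their backs; the gripper's body (75 mm by 177 mm) begins 78 mm behind the grasp point.
Start: joints at [0.937, 0.245, 1.558, -0, 1.339, -0.174], TCP at [0.288, 0.583, 0.205] pointing down, gripper open.
Joint ranges: [-3.13, 3.13], [-1.02, 2.26], [0.13, 2.54], [-0.95, 4.09], [0.21, 2.88], [-2.74, 2.74]. Speed limits (rad/s): [2.57, 2.57, 3.14, 3.14, 3.14, 3.14].

INTERFACE

Orientations are given as a rotation vector (axis times angle).
In Python, from station import ctrl gives the robot as it stands. The module is installed in compiled form; this text tells all that it offers.
- The arm moves only by the shell command python3 -m handwheel 'ROWS' [FORCE]. ROWS is JSON, a list of rows, each an object of numbers: "dx", "dy", "dz": the shift along the tool's x, y, z in m; "ax", "ay", "az": the turn, a rotation vector about the tool's x, y, z in rad; "claw": the finger opening in m, from 0 to 0.094. In form: [{"dx": .., "dy": .., "dz": .., "ax": .., "ay": .., "az": .., "claw": ..}, ...]. A call has 1 to 5 rows; each row is the pose to reach, as a shift and turn from the pose commanded when the call began, along the tool's axes at that moment; what a row does not reach only later rows make up. A row lasts 1/8 s, in which the tool goes at most 62.5 mm and 10.7 degrees, less where a joint would pass 70% of its speed; a pose out of reach is approached as far as the arm can. A call with a gripper value outside its range is refused whole. The fingers move at their own pace and stop on an object; FORCE is the grip in N (left out, the last holds). Time passes only in rows, so rows that repeat a pose let the fingers close. It gives the time, the measured TCP pose, the force, the opening and the grip force at its end, in the units of the state.
- ctrl.get_obs(): the state, without advancing time (a new reading comes with each control period).
- ctrl.get_image(name): name is "side" or "top"; returns the picture (400x640x3 uint8, blue, green, red); there is no depth.
- ctrl.get_calibration(name): a dict with "fov_y" (degrees; the focal length in pixels is half the picture's height over the tangent of half this angle, whatever the lens; pixels are square), "cx", "cy" (the principal point, pixels), "D" ([k1, k2, p1, p2, k3] as OpenCV has them; the pictures are not rectified), "R" (3x3) and "t" (3): a world point X has camera coordinates R X + t. Camera axes: x right, y down, z forward; pixel columns grow to the right and rows downward; lengths in m; the calibration is good to about 2 mm. A picture is of the moment at which its call begins. get_calibration takes no time and is no camera call.
- ctrl.hand_in(): hands the job in; it is judged then, once.
The state is a dict: "time": time; "joint_positions": joint angles; "dq": joint speeds; "effort": joint torques, N m; "ee_pos": TCP position; "ee_rot": TCP orientation; "force": force on the tool from outside, world axes, zero at the start; "torque": the same for the moment, N m; "gripper_width": finger opening in m; "grasp_force": force on a finger pad.
Only numpy, scipy, OpenCV 4.12 (cv2) and the standard library are available. Lean on these libraries where they do the work, as an engineer would, in place of code of your own. Each camera call takes 0.05 s, during which the arm holds its last target. There are 200 camera calls.

TASK

Pick up the perforated grating disc with the red handle, set it over the drive spindle of the vegetable cutter, turn it until the slots in its hub mesh with the cross-shaped spindle, and slide it fully home, pressing the black spring collar down to its stop. Finish while still pressing: the program ends with the gripper on the handle, holding the disc level and fully down against the spring, which would lift it again if let go. Leave the blue-handled slicing disc, the spice jar and the yellow tin alone.

Things in the scene. Friction and masses are not known exactly. Their poses are not given: they have to be found in the camera images.
- grater: steel disc, 150 mm across, 6 mm thick, with rings of small dark holes, level on its hub; about 0.3 kg. Origin: centre of the hub's underside, z up. Hub: four square lobes, 43 mm over all, 30 mm tall (disc 30 to 36 mm above the origin). Between them two crossing slots along the disc's x and y, 11 mm wide, 30 mm deep, open below; any quarter turn fits alike
- grater_handle (a point): centre of the grating disc's red bar handle, 54 mm above the disc's origin; axes as the disc's. Bar 50 mm along x (in line with one slot), 16 mm thick along y, 36 mm tall (36 to 72 mm above the origin)
- slicer: bystander: disc of the same size and shape with a blue handle, two blades and no holes; origin: centre of its hub's underside
- machine: vegetable cutter with its feed head taken off: grey body 230 mm (x) by 240 mm (y), fixed to the table. Origin: centre of its underside, straight below the spindle axis; z up. On top an open round well, 200 mm inside, floor 120 mm and rim 150 mm above the table
- spindle_top (a point): top centre of the brass spindle in the middle of the well, 156 mm above the table; z up. An upright cross: two lugs 36 mm long, 8 mm thick, along this point's x and y, top edges rounded. Starts at any angle; geared, turns only stiffly (0.8 N m). An unmeshed hub rests on its top; a meshed one slides down 14 mm to the collar, 24 mm when home
- collar (a joint): black spring collar, 68 mm across, around the spindle's foot: metres pressed down, 0 free (its top 14 mm below the spindle's top), 0.010 at its stop (24 mm below). Spring 5 N at the start, 11 N at the stop; the disc's weight alone does not press it
- jar: spice jar with white lid, 76 mm across, 110 mm tall; origin centre of its underside; a bystander
- tin: yellow tin, 72 mm across, 100 mm tall; origin centre of its underside; a bystander
There are look-alikes about, which are no part of the job. What is shaped like the grater but pink is not meant.

How it is judged:
On the way, in this order (a step that is already met when the one before it is completed fails the run):
1. the grating disc is lifted clear of the table in the gripper (height (world z) of grater above 0.04 m and contact force between the fingers and grater above 1 N and contact force between grater and machine below 0.1 N), for 0.2 s.
2. its hub is meshed with the spindle (at least 8 mm below the spindle's top, on its axis) (z of grater in the frame of spindle_top below -0.008 m and horizontal distance between grater and spindle_top below 0.005 m and angle between grater's own z axis and vertical below 0.1 rad), for 0.1 s.
At the end, for the whole second after the job is handed in: the grating disc is home and held: hub underside over 21 mm below the spindle top (stop: 24) and within 5 mm of its axis, slots within 0.15 rad of the lugs, collar pressed over 7 mm, level within 0.07 rad, still; fingers on its handle (over 2 N), pressing on the cutter over 5 N (z of grater in the frame of spindle_top below -0.021 m and value of joint collar above 0.007 m and horizontal distance between grater and spindle_top below 0.005 m and angle between grater's own z axis and vertical below 0.07 rad and (angle between the x axis of grater and the x axis of spindle_top, either way round below 0.15 rad or angle between the x axis of grater and the y axis of spindle_top, either way round below 0.15 rad) and contact force between the fingers and grater above 2 N and distance between the grasp point and grater_handle below 0.05 m and contact force between grater and machine above 5 N and linear speed of grater below 0.02 m/s); the arm keeps its last pose, push and grip.
It fails at once if the slicing disc is disturbed (moved over 30 mm or tipped) (distance of slicer from where it was at the start of the episode above 0.03 m or angle between slicer's own z axis and vertical above 0.3 rad).
It fails at once if the spice jar is disturbed (moved over 30 mm or tipped) (distance of jar from where it was at the start of the episode above 0.03 m or angle between jar's own z axis and vertical above 0.3 rad).
It fails at once if the yellow tin is disturbed (moved over 30 mm or tipped) (distance of tin from where it was at the start of the episode above 0.03 m or angle between tin's own z axis and vertical above 0.3 rad).
It also fails if it takes over 42 s, if anything falls off the work surface, if the arm or the gripper's body presses on something with over 40 N, if the wrist force passes 120 N, or if a joint passes its speed limit or range.

## Working session

There is one attempt and no reset: what is moved stays moved. The work goes in short steps, Python scripts to look and compute and a shell command to move; the robot and the scene stay as the last step left them, time stands still between calls to the robot, and variables do not carry over. Pictures are saved under pics/ and viewed, at most 10 in all, crops included, and the job is handed in when it is done.

```bash
mkdir -p pics
cat > h.py <<'E'
import numpy as np, cv2
from station import ctrl
def cal(n):
    c=ctrl.get_calibration(n); f=200/np.tan(np.radians(c["fov_y"])/2)
    K=np.array([[f,0,c["cx"]],[0,f,c["cy"]],[0,0,1]]); return K,np.array(c["D"],float),np.array(c["R"]),np.array(c["t"])
def ray(n,px):
    K,D,R,t=cal(n); p=cv2.undistortPoints(np.array(px,float).reshape(-1,1,2),K,D).reshape(-1,2)
    d=np.c_[p,np.ones(len(p))]@R; return -R.T@t,d
def onz(n,px,z):
    o,d=ray(n,px); return o+d*((z-o[2])/d[:,2])[:,None]
def proj(n,X):
    K,D,R,t=cal(n); return cv2.projectPoints(np.array(X,float).reshape(-1,1,3),cv2.Rodrigues(R)[0],t,K,D)[0].reshape(-1,2)
E
python3 - <<'E'
from h import *
for n in("side","top"):
    cv2.imwrite(f"pics/{n}0.png",ctrl.get_image(n)); K,D,R,t=cal(n); print(n,K[0,0],D,-R.T@t,R[2])
print(ctrl.get_obs())
E
```

```text
side 497.1049563656039 [-0.05320606  0.          0.          0.          0.        ] [ 0.3890069  -0.95425766  0.72699149] [ 0.17972538  0.86030082 -0.47705481]
top 430.31727195953056 [-0.0851793  0.         0.         0.         0.       ] [0.46691472 0.09027921 1.13959822] [ 0.1512996  -0.01440467 -0.98838299]
{'time': 0.1, 'joint_positions': array([ 9.36906258e-01,  2.45745736e-01,  1.55881420e+00, -7.40813569e-06,
        1.33870266e+00, -1.74115688e-01]), 'dq': array([-5.38223163e-04,  3.20666827e-05, -1.51219823e-03,  3.32437279e-04,
        1.04391154e-03, -4.07653892e-04]), 'effort': array([ 1.14292260e-05, -4.16915202e+01, -3.15526092e+01,  6.86805742e-02,
        3.09611438e-02, -3.82254655e-05]), 'ee_pos': array([0.28813426, 0.58207976, 0.20449647]), 'ee_rot': array([-7.15716537e-01, -3.05831094e+00,  2.41591238e-03]), 'force': array([ 0.25223465,  0.31859831, -0.29934199]), 'torque': array([ 0.02533367, -0.02877028,  0.0009321 ]), 'grasp_force': 0.0, 'gripper_width': 0.09410165569686928}
```

View pics/side0.png

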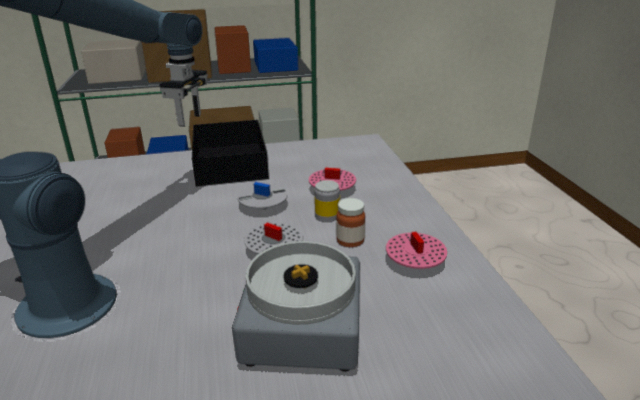

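View pics/top0.png

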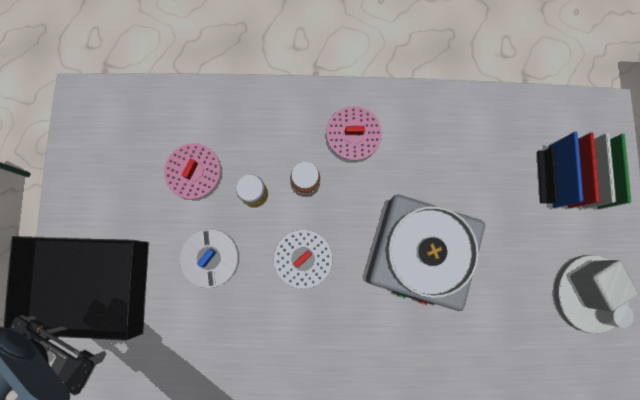

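Top view: the red-handled discs are pink at (192,171), pink at (354,132) and bare steel with holes at (302,259). The blue-handled slicer is at (208,258). The steel one fits the description. The machine's spindle cross is at about (434,251).

```bash
cat >> h.py <<'E'
def blob(im,kind,box):
    x0,y0,x1,y1=box; h=cv2.cvtColor(im[y0:y1,x0:x1],cv2.COLOR_BGR2HSV).astype(int); H,S,V=h[...,0],h[...,1],h[...,2]
    m={'red':((H<8)|(H>172))&(S>150)&(V>60),'brass':(H>8)&(H<32)&(S>110)&(V>70)}[kind].astype(np.uint8)
    n,l,st,_=cv2.connectedComponentsWithStats(m); l=l==1+np.argmax(st[1:,4]); ys,xs=np.nonzero(l); return np.c_[xs+x0,ys+y0].astype(float)
def axis(P):
    c=P.mean(0); w,v=np.linalg.eigh(np.cov((P-c).T)); return c,np.degrees(np.arctan2(v[1,1],v[0,1])),2*np.sqrt(3*w)
def cross(P):   # centre, angle mod 90 by 4th-harmonic, points in m
    c=P.mean(0); z=(P-c)@np.array([1,1j]); return c,np.degrees(np.angle((z**4).sum()))/4,len(P)
E
python3 - <<'E'
from h import *
im=ctrl.get_image("top")
P=blob(im,'red',(275,232,330,286)); print(len(P),P.mean(0))
print("handle top z=.072",axis(onz("top",P,.072)[:,:2]))
B=blob(im,'brass',(415,232,455,272)); print(len(B),B.mean(0)); print("spindle",cross(onz("top",B,.156)[:,:2]))
# disc outline, well rim ellipse
g=im[228:292,268:338]
s=ctrl.get_image("side"); Ps=blob(s,'red',(260,220,290,242)); Bs=blob(s,'brass',(285,258,318,285))
print(Ps.mean(0),Bs.mean(0))
def tri(a,b):
    o1,d1=ray("top",[a]);o2,d2=ray("side",[b]);A=np.c_[d1[0],-d2[0]];k=np.linalg.lstsq(A,o2-o1,rcond=None)[0];p,q=o1+k[0]*d1[0],o2+k[1]*d2[0];return (p+q)/2,np.linalg.norm(p-q)
print(tri(P.mean(0),Ps.mean(0)),tri(B.mean(0),Bs.mean(0)))
o=cv2.resize(im[200:310,240:500],None,fx=3,fy=3,interpolation=cv2.INTER_CUBIC)
cv2.imwrite("pics/c1.png",o)
for n,(x,y) in dict(slicer=(208,258),jar=(305,172),tin=(251,185)).items(): print(n,onz("top",[(x,y)],{'slicer':.03,'jar':.11,'tin':.1}[n])[0])
print(cv2.Rodrigues(ctrl.get_obs()['ee_rot'])[0].round(3))
E
```

```text
104 [302.23076923 258.39423077]
handle top z=.072 (array([0.48468723, 0.11947554]), np.float64(133.67826257907024), array([0.01346324, 0.04623553]))
118 [434.06779661 250.89830508]
spindle (array([ 0.50538061, -0.1849182 ]), np.float64(23.15909697756384), 118)
[272.87727273 231.25909091] [300.20930233 271.        ]
(array([0.48497875, 0.11998206, 0.05384483]), np.float64(2.03145293270627e-06)) (array([ 0.50530779, -0.18680828,  0.14907588]), np.float64(0.0006748406949021866))
slicer [0.48093154 0.36232581 0.03      ]
jar [0.69363466 0.11695085 0.11      ]
tin [0.66036512 0.24903733 0.1       ]
[[-0.896  0.444 -0.001]
 [ 0.444  0.896 -0.001]
 [ 0.    -0.001 -1.   ]]
```

View pics/c1.png

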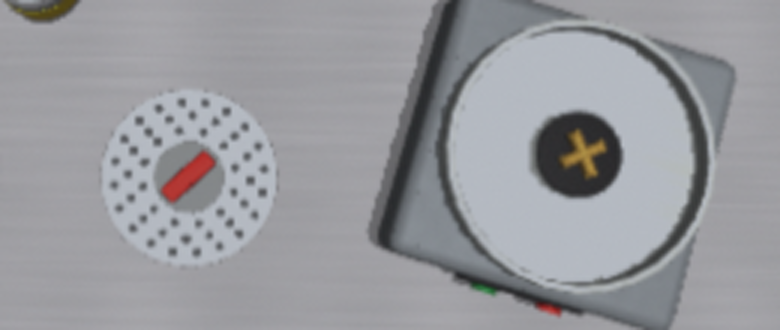

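The crop confirms bare steel with small dark holes and a red bar, and shows the brass cross in the black collar. Now moving above the handle.

```bash
python3 -m handwheel '[{"dx":-0.044,"dy":-0.038,"az":0.05,"claw":0.06},{"dx":-0.088,"dy":-0.075,"az":0.12,"claw":0.06},{"dx":-0.132,"dy":-0.113,"az":0.2,"claw":0.06},{"dx":-0.176,"dy":-0.150,"az":0.28,"claw":0.06},{"dx":-0.22,"dy":-0.188,"az":0.347,"claw":0.06}]' 20
cat > rel.py <<'E'
import sys; from h import *
x,y,z,yd=map(float,sys.argv[1:5]); o=ctrl.get_obs(); R=cv2.Rodrigues(o['ee_rot'])[0]
a=np.degrees(np.arctan2(R[1,1],R[0,1])); d=(yd-a+90)%180-90
print("t",o['time'],"pos",o['ee_pos'].round(4),"yaw_y",a.round(2),"tilt",R[:,2].round(4),"d tool",(R.T@(np.array([x,y,z])-o['ee_pos'])).round(4),"az",-np.radians(d).round(4),"F",o['force'].round(2),o['torque'].round(2),"w",o['gripper_width'],o['grasp_force'], "q6",o['joint_positions'][5])
E
python3 rel.py .485 .1195 .041 43.7
```

```text
t 0.2 pos [0.2882 0.5822 0.2048] yaw_y 63.66 tilt [-7.e-04 -1.e-03 -1.e+00] d tool [-0.3817 -0.3271  0.1641] az 0.3483 F [-0.82  1.12  0.24] [-0.03  0.03  0.02] w 0.09403380000224013 0.0 q6 -0.17409815980840243schema error: expected keys dx, dy, dz, ax, ay, az, claw
```

All keys are needed.

```bash
python3 -m handwheel '[{"dx":-0.044,"dy":-0.038,"dz":0,"ax":0,"ay":0,"az":0.05,"claw":0.06},{"dx":-0.088,"dy":-0.075,"dz":0,"ax":0,"ay":0,"az":0.12,"claw":0.06},{"dx":-0.132,"dy":-0.113,"dz":0,"ax":0,"ay":0,"az":0.2,"claw":0.06},{"dx":-0.176,"dy":-0.150,"dz":0,"ax":0,"ay":0,"az":0.28,"claw":0.06},{"dx":-0.22,"dy":-0.188,"dz":0,"ax":0,"ay":0,"az":0.347,"claw":0.06}]' 20
python3 rel.py .485 .1195 .041 43.7
```

```text
time: 0.82
ee_pos: [0.4025, 0.3147, 0.2055]
ee_rot: [1.236, 2.888, 0.0]
force: [1.2, 0.2, -0.4]
gripper_width: 0.06
grasp_force: 0.0
t 0.825 pos [0.4025 0.3147 0.2055] yaw_y 43.66 tilt [ 3.e-04  1.e-04 -1.e+00] d tool [-0.1981 -0.0752  0.1645] az -0.0006 F [ 1.23  0.24 -0.36] [-0.03 -0.01  0.04] w 0.06001934255895677 0.0 q6 -0.32069736664181603
```

```bash
python3 -m handwheel '[{"dx":-0.05,"dy":-0.019,"dz":0,"ax":0,"ay":0,"az":0,"claw":0.06},{"dx":-0.1,"dy":-0.038,"dz":0,"ax":0,"ay":0,"az":0,"claw":0.06},{"dx":-0.15,"dy":-0.057,"dz":0.02,"ax":0,"ay":0,"az":0,"claw":0.06},{"dx":-0.198,"dy":-0.075,"dz":0.06,"ax":0,"ay":0,"az":0,"claw":0.06},{"dx":-0.198,"dy":-0.075,"dz":0.08,"ax":0,"ay":0,"az":0,"claw":0.06}]'
python3 rel.py .485 .1195 .041 43.7
python3 - <<'E'
from h import *
cv2.imwrite("pics/a.png",np.hstack([cv2.resize(ctrl.get_image("top")[200:300,250:370],None,fx=3.3,fy=3.3),cv2.resize(ctrl.get_image("side")[160:260,213:333],None,fx=3.3,fy=3.3)]))
E
```

```text
time: 1.45
ee_pos: [0.4851, 0.1188, 0.1237]
ee_rot: [-1.239, -2.885, 0.002]
force: [-0.0, 0.9, 0.0]
gripper_width: 0.06
grasp_force: 0.0
t 1.45 pos [0.4851 0.1188 0.1237] yaw_y 43.51 tilt [-1.8e-03 -3.0e-04 -1.0e+00] d tool [0.0004 0.0005 0.0827] az -0.0033 F [-0.04  0.95  0.01] [-0.02 -0.02 -0.01] w 0.05998093785863224 0.0 q6 -0.746249770499521
```

View pics/a.png

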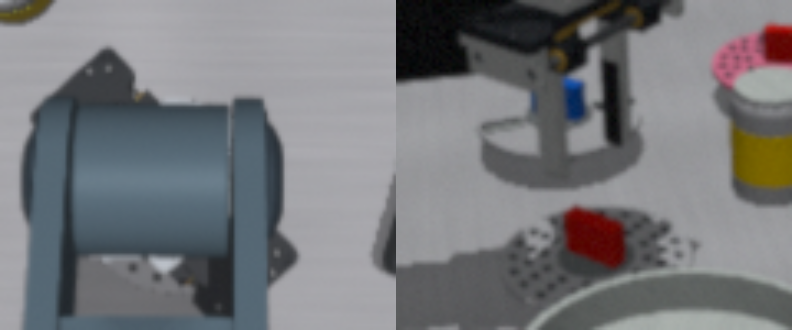

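The side view shows the open fingers above the red bar, squared to its sides. Descending and gripping.

```bash
python3 -m handwheel '[{"dx":0,"dy":0,"dz":0.03,"ax":0,"ay":0,"az":0,"claw":0.06},{"dx":0,"dy":0,"dz":0.06,"ax":0,"ay":0,"az":0,"claw":0.06},{"dx":0,"dy":0,"dz":0.076,"ax":0,"ay":0,"az":0,"claw":0.06},{"dx":0,"dy":0,"dz":0.082,"ax":0,"ay":0,"az":0,"claw":0.05},{"dx":0,"dy":0,"dz":0.082,"ax":0,"ay":0,"az":0,"claw":0.0}]' 40
python3 -m handwheel '[{"dx":0,"dy":0,"dz":0,"ax":0,"ay":0,"az":0,"claw":0.0},{"dx":0,"dy":0,"dz":0,"ax":0,"ay":0,"az":0,"claw":0.0},{"dx":0,"dy":0,"dz":0,"ax":0,"ay":0,"az":0,"claw":0.0},{"dx":0,"dy":0,"dz":0,"ax":0,"ay":0,"az":0,"claw":0.0}]' 40
python3 rel.py .485 .1195 .041 43.7
```

```text
time: 2.17
ee_pos: [0.4855, 0.1218, 0.0441]
ee_rot: [1.232, 2.889, 0.001]
force: [-0.1, 0.8, 0.3]
gripper_width: 0.0434
grasp_force: 0.0
time: 2.68
ee_pos: [0.485, 0.1215, 0.0436]
ee_rot: [1.233, 2.889, -0.0]
force: [-1.2, -1.3, 1.0]
gripper_width: 0.0162
grasp_force: 40.0
t 2.675 pos [0.485  0.1215 0.0436] yaw_y 43.77 tilt [ 0. -0. -1.] d tool [-0.0015 -0.0014  0.0026] az 0.0013 F [-1.23 -1.32  1.01] [-0.18  0.19  0.02] w 0.016189486570146863 40.00024437904358 q6 -0.7455989988896398
```

```bash
python3 -m handwheel '[{"dx":0,"dy":0,"dz":-0.02,"ax":0,"ay":0,"az":0,"claw":0.0},{"dx":0,"dy":0,"dz":-0.06,"ax":0,"ay":0,"az":0,"claw":0.0},{"dx":0,"dy":0,"dz":-0.105,"ax":0,"ay":0,"az":0,"claw":0.0},{"dx":0,"dy":0,"dz":-0.15,"ax":0,"ay":0,"az":0,"claw":0.0},{"dx":0,"dy":0,"dz":-0.18,"ax":0,"ay":0,"az":0,"claw":0.0}]' 40
python3 rel.py .5053 -.186 .22 23.2
```

```text
time: 3.3
ee_pos: [0.4852, 0.1217, 0.2251]
ee_rot: [1.233, 2.888, 0.002]
force: [0.5, -0.2, -3.8]
gripper_width: 0.0156
grasp_force: 40.0
t 3.3 pos [0.4852 0.1217 0.2251] yaw_y 43.77 tilt [ 1.6e-03  4.0e-04 -1.0e+00] d tool [-0.2361 -0.1983  0.005 ] az 0.359 F [ 0.53 -0.21 -3.78] [-0.04 -0.03  0.07] w 0.015644513410415353 39.99869763851166 q6 -0.7455421312297038
```

```bash
python3 -m handwheel '[{"dx":-0.03,"dy":-0.025,"dz":0,"ax":0,"ay":0,"az":0.05,"claw":0.0},{"dx":-0.07,"dy":-0.059,"dz":0,"ax":0,"ay":0,"az":0.14,"claw":0.0},{"dx":-0.11,"dy":-0.092,"dz":0,"ax":0,"ay":0,"az":0.23,"claw":0.0},{"dx":-0.14,"dy":-0.118,"dz":0,"ax":0,"ay":0,"az":0.3,"claw":0.0},{"dx":-0.16,"dy":-0.134,"dz":0,"ax":0,"ay":0,"az":0.359,"claw":0.0}]' 40
python3 - <<'E'
from h import *
for n,box,bx in(("top",(405,225,465,280),(415,232,455,272)),("side",(278,255,326,295),(285,258,318,285))):
    im=cv2.imread(f"pics/{n}0.png"); x0,y0,x1,y1=box
    g=im[y0:y1,x0:x1].astype(int); m=(g.max(2)<85).astype(np.uint8)
    B=blob(im,'brass',bx).astype(int); m[B[:,1]-y0,B[:,0]-x0]=1
    m=cv2.morphologyEx(m,cv2.MORPH_CLOSE,np.ones((3,3)))
    nn,l,st,_=cv2.connectedComponentsWithStats(m); k=1+np.argmax(st[1:,4]); 
    c=max(cv2.findContours((l==k).astype(np.uint8),0,1)[0],key=cv2.contourArea); e=cv2.fitEllipse(cv2.convexHull(c))
    P=c.reshape(-1,2)+[x0,y0]; W=onz(n,P,.142)[:,:2]
    print(n,st[k],e,"ctr@.142",onz(n,[(e[0][0]+x0,e[0][1]+y0)],.142)[0],"minmax",W.min(0),W.max(0), cv2.minEnclosingCircle(W.astype(np.float32)))
    print(" brass centroid @.156,.153",onz(n,[B.mean(0)],.156)[0],onz(n,[B.mean(0)],.153)[0])
    W=onz(n,B,.156)[:,:2]; print(" cross",cross(W))
im=ctrl.get_image("top"); s=ctrl.get_image("side"); cv2.imwrite("pics/b.png",np.vstack([im[180:380,180:580],s[130:330,130:530]]));
E
python3 rel.py .5053 -.186 .22 23.2
```

```text
time: 3.92
ee_pos: [0.4983, -0.0882, 0.2224]
ee_rot: [-1.733, -2.618, 0.0]
force: [-0.1, -0.6, -4.2]
gripper_width: 0.0157
grasp_force: 40.0
top [ 14  13  28  27 621] ((27.166831970214844, 26.18567657470703), (27.744619369506836, 28.28099822998047), 125.54582977294922) ctr@.142 [ 0.50519005 -0.18431497  0.142     ] minmax [ 0.47539153 -0.21725945] [ 0.5361036  -0.15309838] ((0.5049604773521423, -0.18443281948566437), 0.033429328352212906)
 brass centroid @.156,.153 [ 0.50537292 -0.18491102  0.156     ] [ 0.50549022 -0.18575035  0.153     ]
 cross (array([ 0.50538061, -0.1849182 ]), np.float64(23.15909697756384), 118)
side [  6  10  34  24 680] ((22.377912521362305, 21.43202018737793), (24.431474685668945, 35.2784423828125), 87.2487564086914) ctr@.142 [ 0.50373069 -0.19454057  0.142     ] minmax [ 0.47095384 -0.23146138] [ 0.53770018 -0.15565231] ((0.5037842988967896, -0.19355684518814087), 0.03822587430477142)
 brass centroid @.156,.153 [ 0.50346761 -0.19597447  0.156     ] [ 0.50406899 -0.19199043  0.153     ]
 cross (array([ 0.50349361, -0.19587368]), np.float64(25.341543151799076), 174)
t 4.025 pos [ 0.4985 -0.0885  0.2225] yaw_y 23.0 tilt [-1.3e-03  4.0e-04 -1.0e+00] d tool [-0.0924 -0.0319  0.0025] az -0.0035 F [-0.23 -0.24 -3.29] [-0.01  0.04  0.06] w 0.01573260960573116 39.99916970729828 q6 -0.8012138915113212
```

View pics/b.png

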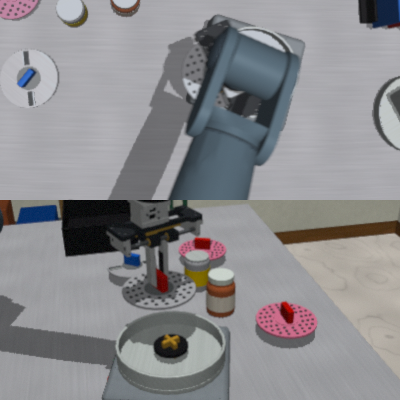

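The side view shows the disc level in the gripper, next to the well. The brass cross is at (170,341) in the crop. Now going over the spindle, about 10 mm above contact.

```bash
python3 -m handwheel '[{"dx":-0.03,"dy":-0.01,"dz":0,"ax":0,"ay":0,"az":0,"claw":0.0},{"dx":-0.065,"dy":-0.021,"dz":0,"ax":0,"ay":0,"az":0,"claw":0.0},{"dx":-0.0914,"dy":-0.0302,"dz":0.002,"ax":0,"ay":0,"az":-0.007,"claw":0.0},{"dx":-0.0914,"dy":-0.0302,"dz":0.008,"ax":0,"ay":0,"az":-0.007,"claw":0.0},{"dx":-0.0914,"dy":-0.0302,"dz":0.012,"ax":0,"ay":0,"az":-0.007,"claw":0.0}]' 40
python3 rel.py .505 -.184 .20 23.4
python3 - <<'E'
from h import *
s=ctrl.get_image("side"); t=ctrl.get_image("top")
a=cv2.resize(s[195:315,220:380],None,fx=4.5,fy=4.5,interpolation=cv2.INTER_CUBIC); cv2.imwrite("pics/d.png",a)
E
```

```text
time: 4.65
ee_pos: [0.5068, -0.1811, 0.2103]
ee_rot: [-1.718, -2.628, -0.001]
force: [-0.3, -0.1, -2.5]
gripper_width: 0.0158
grasp_force: 40.0
t 4.65 pos [ 0.5068 -0.1811  0.2103] yaw_y 23.67 tilt [-0.0014  0.0016 -1.    ] d tool [-0.0019 -0.0028  0.0103] az 0.0046 F [-0.34 -0.09 -2.54] [-0.06  0.08  0.05] w 0.01575277580038511 39.99906063079834 q6 -0.9676305910389743
```

View pics/d.png

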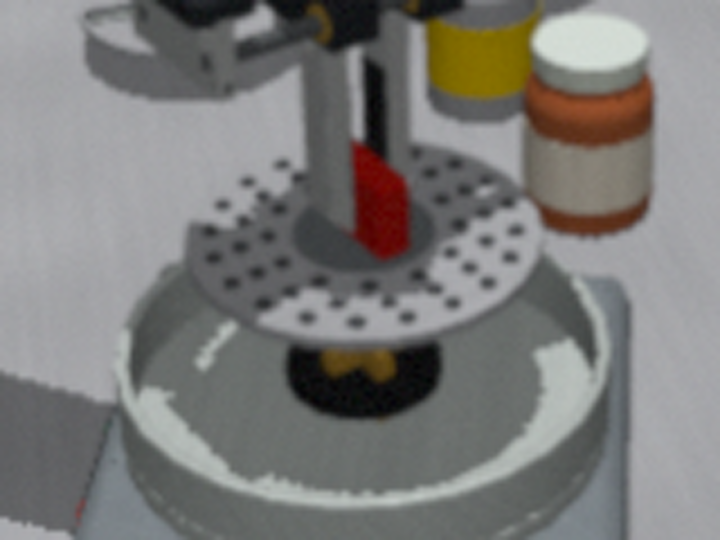

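The disc is above the spindle, and laterally it is centred on the collar (both near x = 364 in the crop). I'll settle, then lower gently and feel for contact.

```bash
python3 -m handwheel '[{"dx":0,"dy":0,"dz":0,"ax":0,"ay":0,"az":0,"claw":0.0},{"dx":0,"dy":0,"dz":0,"ax":0,"ay":0,"az":0,"claw":0.0},{"dx":0,"dy":0,"dz":0.0,"ax":0,"ay":0,"az":0,"claw":0.0}]' 40
python3 rel.py .505 -.184 .20 23.4
python3 - <<'E'
from h import *
from scipy.optimize import least_squares
s=ctrl.get_image("side"); o=ctrl.get_obs()
h=cv2.cvtColor(s,cv2.COLOR_BGR2HSV)
P=blob(s,'red',(290,215,320,260)); print(P.mean(0),P.max(0),P.min(0))
x,y,z=o['ee_pos']; R=cv2.Rodrigues(o['ee_rot'])[0]; b=R[:,0]
c=np.array([x,y,z-.0436+.054]); print("pred handle corners",[proj("side",[c+sx*.025*b+sy*.008*R[:,1]+[0,0,sz*.018]])[0].round(1) for sx in(-1,1) for sy in (-1,1) for sz in(-1,1)])
cr=lambda a:np.array(a,float)/4.5+[220-.39,195-.39]
def circ(pts,z,r):
    W=onz("side",cr(pts),z)[:,:2]; f=least_squares(lambda p:np.hypot(*(W-p[:2]).T)-r,W.mean(0)); return f.x.round(4),(f.fun*1e3).round(1)
print("disc",circ([(187,250),(213,205),(543,238),(528,198),(480,162),(445,150)],z-.0076,.075))
print("collar",circ([(288,365),(300,392),(330,411),(365,417),(400,410),(430,393),(441,368)],.142,.034))
E
```

```text
time: 5.12
ee_pos: [0.5073, -0.1825, 0.2117]
ee_rot: [1.72, 2.629, 0.0]
force: [-0.0, 0.8, -2.7]
gripper_width: 0.0159
grasp_force: 40.0
t 5.125 pos [ 0.5073 -0.1825  0.2117] yaw_y 23.62 tilt [ 3.e-04 -2.e-04 -1.e+00] d tool [-0.0005 -0.0027  0.0117] az 0.0038 F [-0.    0.78 -2.7 ] [-0.03 -0.    0.05] w 0.015878312239398843 39.9990177154541 q6 -0.9679217732670368
[304.26359833 239.78661088] [310. 251.] [299. 227.]
pred handle corners [array([304. , 253.5]), array([303.5, 237. ]), array([311.2, 250.5]), array([310.8, 234.1]), array([289.4, 241.4]), array([288.6, 225.3]), array([296.4, 238.7]), array([295.8, 222.7])]
disc (array([ 0.5086, -0.1889]), array([ 0. , -2.9, -2.3, -1.3,  0.6,  1.2]))
collar (array([ 0.5051, -0.1928]), array([-0.6, -1.4, -0.1,  1. ,  0.2, -0.3, -1.8]))
```

```bash
python3 -m handwheel '[{"dx":0.002,"dy":-0.0026,"dz":0,"ax":0,"ay":0,"az":0,"claw":0.0},{"dx":0.002,"dy":-0.0026,"dz":0.005,"ax":0,"ay":0,"az":0,"claw":0.0},{"dx":0.002,"dy":-0.0026,"dz":0.010,"ax":0,"ay":0,"az":0,"claw":0.0},{"dx":0.002,"dy":-0.0026,"dz":0.013,"ax":0,"ay":0,"az":0,"claw":0.0},{"dx":0.002,"dy":-0.0026,"dz":0.015,"ax":0,"ay":0,"az":0,"claw":0.0}]' 40
python3 rel.py .505 -.184 .20 23.4
```

```text
time: 5.8
ee_pos: [0.5047, -0.1827, 0.1974]
ee_rot: [1.719, 2.626, -0.001]
force: [-0.2, -1.7, 2.8]
gripper_width: 0.0157
grasp_force: 40.0
t 5.8 pos [ 0.5047 -0.1827  0.1974] yaw_y 23.6 tilt [ 0.002  -0.0022 -1.    ] d tool [-0.0013 -0.0003 -0.0026] az 0.0036 F [-0.17 -1.71  2.77] [-0.51  0.01 -0.07] w 0.015711971671955916 40.00097036361694 q6 -0.9698749788669015
```

Contact is at TCP z ≈ 0.197, with a push toward -y. I'll search small shifts under light pressure.

```bash
python3 -m handwheel '[{"dx":-0.0003,"dy":-0.0007,"dz":0.001,"ax":0,"ay":0,"az":0,"claw":0.0},{"dx":-0.0006,"dy":-0.0014,"dz":0.002,"ax":0,"ay":0,"az":0,"claw":0.0},{"dx":-0.0006,"dy":-0.0014,"dz":0.003,"ax":0,"ay":0,"az":0,"claw":0.0},{"dx":-0.0006,"dy":-0.0014,"dz":0.003,"ax":0,"ay":0,"az":0,"claw":0.0}]' 40
python3 rel.py .505 -.184 .20 23.4
```

```text
time: 6.3
ee_pos: [0.5038, -0.1841, 0.1939]
ee_rot: [1.719, 2.626, -0.002]
force: [3.4, -5.7, 0.1]
gripper_width: 0.0157
grasp_force: 40.0
t 6.3 pos [ 0.5038 -0.1841  0.1939] yaw_y 23.59 tilt [ 0.0025 -0.0028 -1.    ] d tool [-0.0005  0.0012 -0.0061] az 0.0033 F [ 3.37 -5.67  0.1 ] [-1.29 -0.83 -0.09] w 0.015721637000395423 40.00076472759247 q6 -0.9726688886483903
```

It dropped 3.5 mm and the side force points to (+x, -y). Following it while lowering.

```bash
python3 -m handwheel '[{"dx":-0.0008,"dy":-0.0006,"dz":0.000,"ax":0,"ay":0,"az":0,"claw":0.0},{"dx":-0.0014,"dy":-0.001,"dz":0.001,"ax":0,"ay":0,"az":0,"claw":0.0},{"dx":-0.0014,"dy":-0.001,"dz":0.003,"ax":0,"ay":0,"az":0,"claw":0.0},{"dx":-0.0014,"dy":-0.001,"dz":0.004,"ax":0,"ay":0,"az":0,"claw":0.0}]' 40
python3 rel.py .505 -.184 .20 23.4
```

```text
time: 6.8
ee_pos: [0.5025, -0.1849, 0.1893]
ee_rot: [1.72, 2.629, -0.001]
force: [2.0, -4.4, -0.9]
gripper_width: 0.0157
grasp_force: 40.0
t 6.8 pos [ 0.5025 -0.1849  0.1893] yaw_y 23.6 tilt [-3.e-04 -7.e-04 -1.e+00] d tool [-0.0002  0.0026 -0.0107] az 0.0035 F [ 1.95 -4.44 -0.91] [-1.13 -0.47 -0.06] w 0.015699252178784755 40.00186264514923 q6 -0.97577874666929
```

```bash
python3 -m handwheel '[{"dx":-0.0007,"dy":-0.0007,"dz":0.000,"ax":0,"ay":0,"az":0,"claw":0.0},{"dx":-0.001,"dy":-0.001,"dz":0.001,"ax":0,"ay":0,"az":0,"claw":0.0},{"dx":-0.001,"dy":-0.001,"dz":0.003,"ax":0,"ay":0,"az":0,"claw":0.0},{"dx":-0.001,"dy":-0.001,"dz":0.005,"ax":0,"ay":0,"az":0,"claw":0.0}]' 40
python3 rel.py .505 -.184 .20 23.4
```

```text
time: 7.3
ee_pos: [0.5022, -0.1855, 0.1848]
ee_rot: [-1.72, -2.629, -0.001]
force: [0.8, -0.4, 4.3]
gripper_width: 0.0157
grasp_force: 40.0
t 7.3 pos [ 0.5022 -0.1855  0.1848] yaw_y 23.61 tilt [-0.     0.001 -1.   ] d tool [ 0.0002  0.0032 -0.0152] az 0.0037 F [ 0.75 -0.37  4.29] [ 0.06 -0.28 -0.05] w 0.015731402108929732 40.00252068042755 q6 -0.9785284189050653
```

Side force is gone and the spring is being felt. Pressing home with a full grip.

```bash
python3 -m handwheel '[{"dx":0,"dy":0,"dz":0.001,"ax":0,"ay":0,"az":0,"claw":0.0},{"dx":0,"dy":0,"dz":0.003,"ax":0,"ay":0,"az":0,"claw":0.0},{"dx":0,"dy":0,"dz":0.005,"ax":0,"ay":0,"az":0,"claw":0.0},{"dx":0,"dy":0,"dz":0.007,"ax":0,"ay":0,"az":0,"claw":0.0},{"dx":0,"dy":0,"dz":0.008,"ax":0,"ay":0,"az":0,"claw":0.0}]' 60
python3 rel.py .505 -.184 .20 23.4
python3 -m handwheel '[{"dx":0,"dy":0,"dz":0.001,"ax":0,"ay":0,"az":0,"claw":0.0},{"dx":0,"dy":0,"dz":0.002,"ax":0,"ay":0,"az":0,"claw":0.0},{"dx":0,"dy":0,"dz":0.002,"ax":0,"ay":0,"az":0,"claw":0.0}]' 60
python3 rel.py .505 -.184 .20 23.4
```

```text
time: 7.92
ee_pos: [0.5023, -0.1855, 0.1774]
ee_rot: [-1.72, -2.629, -0.001]
force: [0.3, 2.9, 8.6]
gripper_width: 0.0157
grasp_force: 60.0
t 7.925 pos [ 0.5023 -0.1855  0.1774] yaw_y 23.61 tilt [ 2.e-04  8.e-04 -1.e+00] d tool [ 0.0003  0.0031 -0.0226] az 0.0037 F [0.26 2.93 8.61] [ 0.5   0.07 -0.06] w 0.015696563300994597 60.00499248504639 q6 -0.9785028681518687
time: 8.3
ee_pos: [0.5023, -0.1855, 0.1756]
ee_rot: [-1.72, -2.629, -0.001]
force: [-0.5, 3.7, 7.9]
gripper_width: 0.016
grasp_force: 60.0
t 8.3 pos [ 0.5023 -0.1855  0.1756] yaw_y 23.62 tilt [ 2.e-04  7.e-04 -1.e+00] d tool [ 0.0003  0.0031 -0.0244] az 0.0038 F [-0.53  3.68  7.89] [ 0.58  0.12 -0.03] w 0.015982300564905592 60.00506937503815 q6 -0.9784964370400386
```

```bash
python3 -m handwheel '[{"dx":0.0002,"dy":0.0004,"dz":0.001,"ax":0,"ay":0,"az":0,"claw":0.0},{"dx":0.0002,"dy":0.0004,"dz":0.0015,"ax":0,"ay":0,"az":0,"claw":0.0},{"dx":0.0002,"dy":0.0004,"dz":0.002,"ax":0,"ay":0,"az":0,"claw":0.0},{"dx":0.0002,"dy":0.0004,"dz":0.002,"ax":0,"ay":0,"az":0,"claw":0.0}]' 60
python3 rel.py .505 -.184 .20 23.4
python3 - <<'E'
from h import *
s=ctrl.get_image("side"); cv2.imwrite("pics/e.png",cv2.resize(s[195:315,220:380],None,fx=4.5,fy=4.5,interpolation=cv2.INTER_CUBIC))
E
```

```text
time: 8.8
ee_pos: [0.5025, -0.1856, 0.1755]
ee_rot: [-1.719, -2.629, 0.001]
force: [-5.5, 4.9, 16.7]
gripper_width: 0.0157
grasp_force: 60.0
t 8.8 pos [ 0.5025 -0.1856  0.1755] yaw_y 23.63 tilt [-6.e-04 -1.e-04 -1.e+00] d tool [ 0.0004  0.003  -0.0245] az 0.004 F [-5.49  4.91 16.72] [ 0.8   1.16 -0.08] w 0.015714456737447514 60.008774399757385 q6 -0.9776954698399637
```

View pics/e.png

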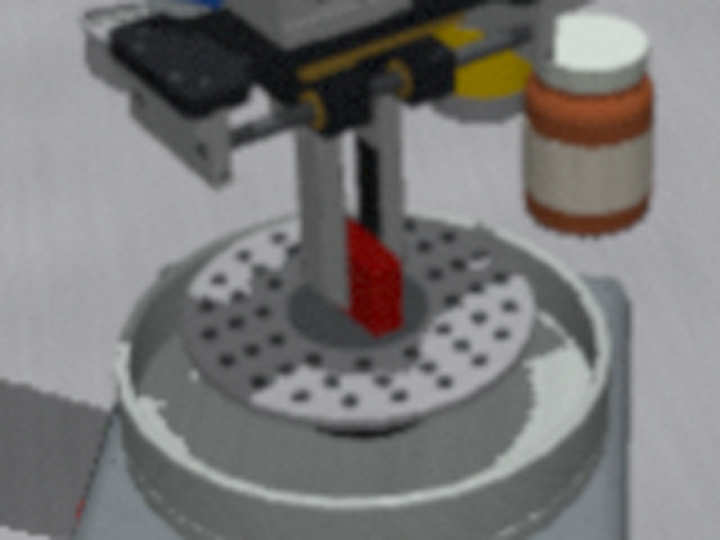

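The picture shows the disc low and level in the well, gripped at (375,280), with the collar hidden beneath it. The height stopped at about 24 mm below contact while the force rose to 17 N, so it is at the stop.

```bash
python3 -c "
from station import ctrl; print(ctrl.hand_in())"
```

```text
the job is handed in; nothing more can be done
None
```

I handed the job in at about 9 s with the grating disc meshed on the spindle, about 24 mm below the expected first-contact height, and held level against the collar's stop at about 17 N with a 60 N grip; the hand-in returned no verdict.

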